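Lower the colony counter's ratchet magnifier over the culture dish

TASK

The colony counter's magnifier is held up by its ratchet. Press the black release pad of the ratchet pawl and, keeping it pressed, push the magnifier arm down past all its teeth until it sits fully home on its stop with the lens over the culture dish; then let go so that the pawl springs back, and finish clear of everything. Only push: do not force the arm, lift nothing, and leave the culture dish and everything else on the bench where they are.

Things in the scene. Friction and masses are not known exactly. Their poses are not given: they have to be found in the camera images.
- counter: Colony counter, fixed: white flat box 240 mm (its x) by 350 mm (its y) by 70 mm high. Origin: centre of its underside; x out of its back, y to its left side, z up. On top at y = -105 mm: round dish stage with a centring ring (inner radius 48, 6 mm high). On top at y = +130 mm: a grey post with an upright steel ratchet disc (radius 50 mm with its teeth), on which the magnifier arm turns.
- pivot (a point): Axis of the magnifier arm, centre of the ratchet disc, 150 mm above the bench, at x = 0, y = +130 mm in the counter's frame. The axis is level, along the counter's x; the arm swings in the upright plane along the counter's y and reaches from here towards its -y side. Level, it is two flat bars 18 mm high, 22 mm wide over both, centred on the line from here to lens_center.
- mag_arm (a joint): Arm angle, rad: 0 = level, home on its stop pin (hard stop); positive = raised, 1.2 at most; starts near 0.43 to 0.77. Teeth bar its way down at about 0.27, 0.43, 0.59, 0.75 (every 0.16); below 0.22 there are none. With the pawl free it does not fall: its friction hinge needs a push of about 5 to 8 N at the pad. It rises freely over the teeth.
- pawl (a joint): Ratchet pawl, a steel bell crank between the arm's bars, rad: about 0.05 = nose in a notch, up to 0.165 = nose riding over a tooth, above 0.19 = fully free, 0.24 = pad pressed right down (hard stop; further pushing moves the arm); 0 when the arm is home and the pad let go. Sprung: 2 N at the pad to start, 3.5 N fully pressed; let go, it springs back and catches the next tooth.
- pawl_axis (a point): Pivot of the pawl on the arm: 47.5 mm out along the arm from the arm's pivot and 32 mm below the line from that pivot to the lens centre (measured square to it).
- release_pad (a point): Centre of the upper face of the pawl's black ribbed pad, moving with it: 42 mm along the arm, 28 mm wide, 5 mm thick, above the bars between disc and lens frame. With the pawl at 0 it lies 123.5 mm out from pivot along the arm and 33.5 mm above the arm's centre line, face parallel to the arm. Pressed square to the arm, towards the bars; full travel 18 mm.
- lens_center (a point): Centre of the magnifier lens, 235 mm from pivot along the arm, in a black round frame 110 mm across, 14 mm thick. Lowered, it is over the dish, 150 mm above the bench.
- dish: Closed clear culture dish with agar, 90 mm diameter, 15.5 mm high, loose inside the centring ring of the stage. Origin: centre of its underside.
- marker: Marker pen 140 mm long, 12 mm thick, lying on the housing's top near its front edge, along the counter's y. Origin: middle of its underside.
- beaker: Small clear plastic beaker, 68 mm diameter, 75 mm high, on the bench by the counter's -y end. Origin: centre of its underside.
- dish_stack: Stack of three culture dishes, 90 mm diameter, 47 mm high. Origin: centre of its underside.
- reagent: Amber glass bottle with black cap, 68 mm diameter, 150 mm high. Origin: centre of its underside.
- swab_jar: Glass jar 60 mm diameter, 85 mm high, with wooden swabs up to 140 mm high. Origin: centre of its underside.
- tube_rack: Steel wire rack 66 by 204 mm, with capped test tubes, 116 mm high. Origin: centre of its underside.
Mind the look-alikes: they are no part of the job. Leave any purple or turquoise look-alike of the dish alone.

How it is judged:
By the outcome, as a careful person would: the job done as asked, in the order asked, and still so for the second after the job is handed in, with the robot touching nothing.
It also fails if it takes over 38 s, if anything falls off the work surface, if the arm or the gripper's body presses on something with over 40 N, if the wrist force passes 120 N, or if a joint passes its speed limit or range.

ROBOT

A 6-joint arm with a two-finger parallel gripper is mounted at the origin on the work surface. World frame = base frame: x ahead of the robot, y to its left, z up, the work surface at z = 0. Lengths are in m, angles in degrees, forces in N, time in s.
With the tool pointing down it reaches from about 0.35 to 0.975 m from the base axis. Payload 4.9 kg.
Tool frame: the origin (TCP) lies on the centre line of the jaws, within the pads' length; the fingertips stand 25 mm ahead of it and the grasp point (between the pads) lies 6 mm ahead of it; x points along the fingers, z is the direction in which the jaws open and shut, and the axes are right-handed (so a half turn about x gives the same grasp; the last joint's range is limited). The gripper opens to 85 mm and grips with 20 to 120 N. Pads are 22 mm wide; open, the fingers measure 114 mm over their backs; the gripper's body (76 mm by 85 mm) begins 54 mm behind the grasp point. The pads swing forward as they close: fully open they stand 13 mm farther back than shut.
Start: joints at [-82.162, 3.019, 92.412, -0, 84.569, -6.818], TCP at [0.158, -0.605, 0.227] pointing down, gripper open.
Joint ranges: [-172.51, 172.51], [-57.92, 126.97], [3.15, 148.05], [-58.71, 238.71], [5.1, 150.11], [-179.66, 179.66]. Speed limits (degrees/s): [147.25, 147.25, 180, 180, 180, 180].

INTERFACE

Orientations are given as a 3x3 rotation matrix whose columns are the frame's x, y, z axes.
In Python, from cell import bot gives the robot as it stands.
- The arm moves only by the shell command python3 -m pendant 'ROWS' [OPENING] [FORCE]. ROWS is JSON, a list of rows, each an object with "xyz": the shift along the tool's x, y, z in cm, a list of three; "roll": the turn about the tool's x in rad. A call has 1 to 20 rows; each row is the pose to reach, as a shift and turn from the pose commanded when the call began, along the tool's axes at that moment; what a row does not reach only later rows make up. A row lasts 1/12 s, in which the tool goes at most 41.7 mm and 7.16 degrees, less where a joint would pass 70% of its speed; a pose out of reach is approached as far as the arm can. A call with a gripper value outside its range is refused whole. OPENING is the opening, from 0 (shut) to 1 (fully open), set as the call begins (- or left out, the last holds). The fingers move at their own pace and stop on an object; FORCE is the grip in N (left out, the last holds). Time passes only in rows, so rows that repeat a pose let the fingers close. It gives the time, the measured TCP pose, the force and the opening at its end, in the units of the state.
- bot.state(): the state, without advancing time (a new reading comes with each control period).
- bot.read_camera(name): name is "side" or "top" or "wrist"; returns a dict with "image" (420x560x3 uint8, red, green, blue), "fx", "fy", "cx", "cy" (pixels), "view" (4x4, takes a point from world to camera coordinates). Camera axes: x right, y up, looking along -z (the intrinsics and any distortion apply to the point x, -y, -z); pixel columns grow to the right and rows downward; lengths in m; the calibration is good to about 2 mm. A picture is of the moment at which its call begins. There is no depth.
- bot.hand_in(): hands the job in, once; it reports no verdict.
The state is a dict: "time_s": time; "joint_positions": joint angles; "qvel": joint speeds; "effort": joint torques, N m; "ee_pos": TCP position; "ee_rot": TCP orientation; "wrist_force": force on the tool from outside, world axes, zero at the start; "ft_torque": the same for the moment, N m; "width": opening from 0.0 (shut) to 1.0 (fully open).
Only numpy, scipy, OpenCV 4.12 (cv2) and the standard library are available. Lean on these libraries where they do the work, as an engineer would, in place of code of your own. Each camera call takes 0.05 s, during which the arm holds its last target.

## Working session

There is one attempt and no reset: what is moved stays moved. The work goes in short steps, Python scripts to look and compute and a shell command to move; the robot and the scene stay as the last step left them, time stands still between calls to the robot, and variables do not carry over. Pictures are saved under pics/ and viewed, and the job is handed in when it is done.

```bash
ls; mkdir -p pics; python3 - <<'E'
from cell import bot
import cv2
print(bot.state())
for n in ("side","top","wrist"):
    r=bot.read_camera(n); cv2.imwrite(f"pics/{n}0.png",r["image"][:,:,::-1])
    print(n,r["fx"],r["fy"],r["cx"],r["cy"],r["view"].tolist(),[k for k in r])
E
```

```text
pics
{'time_s': 0.0, 'joint_positions': array([-8.21632265e+01,  3.05765241e+00,  9.24918789e+01,  4.93019384e-04,
        8.45667755e+01, -6.81811715e+00]), 'qvel': array([ 0.02643828, -0.05125395,  0.09166601,  0.09887271,  0.06727828,
       -0.01459069]), 'effort': array([-1.07161781e-03, -3.93685412e+01, -3.70177603e+01, -1.82365479e-04,
        7.17422459e-03, -8.19552554e-06]), 'ee_pos': array([ 0.15804119, -0.60404755,  0.22586097]), 'ee_rot': array([[-2.68298395e-04,  9.67467480e-01,  2.52995262e-01],
       [ 2.01214460e-03,  2.52995282e-01, -9.67465420e-01],
       [-9.99997940e-01,  2.49493632e-04, -2.01456269e-03]]), 'wrist_force': array([-0.07116268,  0.37554927,  0.23450098]), 'ft_torque': array([ 7.54249543e-03,  4.02993640e-02, -2.49924185e-05]), 'width': 0.9992431189756302}
side 503.9864625074836 503.9864625074836 271.7611701531608 201.43767797550234 [[0.9807060437324749, -0.19511302751830656, 0.012106290895154803, -0.5743241213682339], [0.12807730661158367, 0.6880782696016172, 0.7142440048282988, -0.193491553967212], [-0.1476883858592812, -0.6989128711038916, 0.699
[... 211 characters left out ...]
193044326, -0.014665351323009073, -0.0015683972872547968], [0.9975321293595742, 0.02684709998659016, 0.06487591323182983, -0.5736804447746545], [-0.06445003982831751, -0.016436210427573712, 0.9977855698259567, -1.2941794398360256], [0.0, 0.0, 0.0, 1.0]] ['image', 'fx', 'fy', 'cx', 'cy', 'view']
wrist 352.4976982110808 352.4976982110808 276.18102123483817 210.23658902649362 [[0.25438852908848686, -0.9671007712435137, -0.0016045337012476771, -0.6234304656751364], [0.9150891605335385, 0.24124338082817712, -0.3231307157801867, 0.04240403428422732], [0.31288704757822866, 0.08073245609290908, 0.9463529817097777, -0.38059163030165477], [0.0, 0.0, 0.0, 1.0]] ['image', 'fx', 'fy', 'cx', 'cy', 'view']
```

View pics/side0.png

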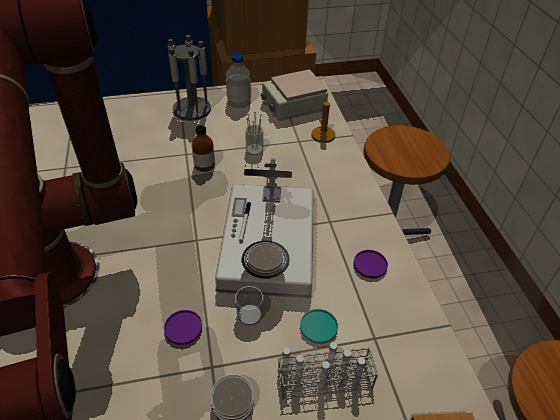

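View pics/top0.png

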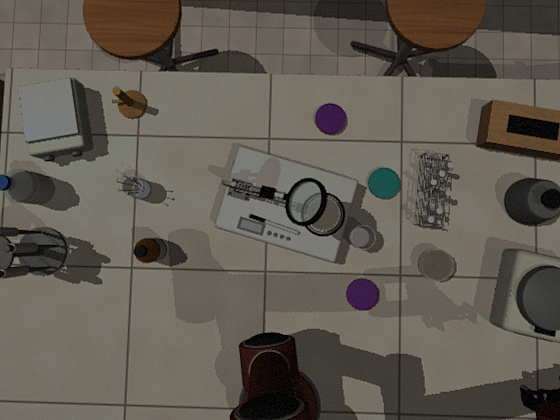

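The side view shows the counter at about (265,235) and the magnifier seen edge-on. The top view shows the counter at about (288,203), the lens at (306,202) and the black pad at about (268,192).

```bash
python3 - <<'E'
import cv2
a=cv2.imread("pics/top0.png")[135:275,205:375]; cv2.imwrite("pics/top0c.png",cv2.resize(a,None,fx=4.7,fy=4.2,interpolation=2)[:588,:799])
a=cv2.imread("pics/side0.png")[150:300,205:325]; cv2.imwrite("pics/side0c.png",cv2.resize(a,None,fx=4,fy=4,interpolation=2))
E
```

```text
(no output)
```

View pics/top0c.png

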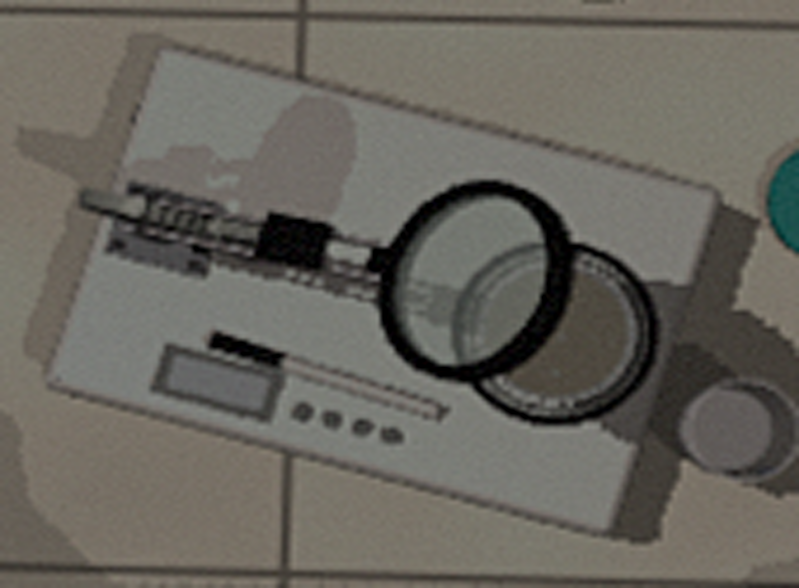

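View pics/side0c.png

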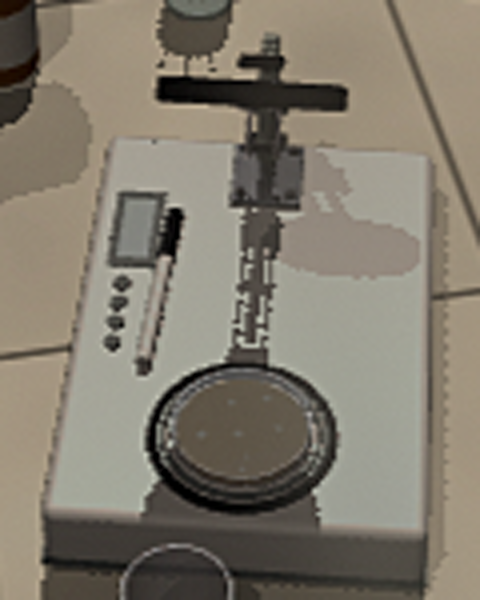

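```bash
cat > h.py <<'E'
import numpy as np, json
from cell import bot
from scipy.optimize import least_squares
def proj(cam,P):
    P=np.atleast_2d(P); V=np.array(cam["view"]); p=P@V[:3,:3].T+V[:3,3]
    return np.c_[cam["cx"]+cam["fx"]*p[:,0]/-p[:,2], cam["cy"]-cam["fy"]*p[:,1]/-p[:,2]]
def R(t): return np.array([[np.cos(t),-np.sin(t),0],[np.sin(t),np.cos(t),0],[0,0,1]])
def world(c,P): return np.atleast_2d(P)@R(c[2]).T+[c[0],c[1],0]
def armpt(out,up,th):  # counter frame
    return np.array([0,.13-out*np.cos(th)+(-up)*np.sin(th)*-1*-1, .15+out*np.sin(th)+up*np.cos(th)])
def padpt(th,pw):
    # pawl pivot (47.5,-32), pad at (123.5,33.5) pw=0; press rotates pad toward bars (clockwise in out-up plane: out+,up-)
    d=np.array([76,65.5])/1e3;c,s=np.cos(pw),np.sin(pw)
    q=np.array([.0475,-.032])+[c*d[0]+s*d[1],-s*d[0]+c*d[1]]
    return q
E
python3 - <<'E'
# sanity of armpt: up direction of raised arm: perpendicular to (−cos,+sin) in (y,z): up=(sin,cos) in (y,z)
E
sed -i 's/return np.array(\[0,.13-out.*/return np.array([0,.13-out*np.cos(th)+up*np.sin(th), .15+out*np.sin(th)+up*np.cos(th)])/' h.py
python3 - <<'E'
from h import *
top=bot.read_camera("top"); side=bot.read_camera("side")
cor=np.array([[.12,.175,.07],[.12,-.175,.07],[-.12,-.175,.07],[-.12,.175,.07]])
ct=np.array([[239.7,145.7],[357.1,180.2],[334.8,261.2],[215.6,226.2]])
# side: far-left, (approx)
def res(v,pr=False):
    c=v[:3];th=v[3]
    r=[proj(top,world(c,cor))-ct,
     proj(top,world(c,[0,-.105,.076]))-[[323.5,214.3]],
     proj(top,world(c,armpt(.235,0.0,th)))-[[306.3,201.9]],
     proj(top,world(c,armpt(*padpt(th,.05),th)))-[[267.6,192.4]],
     proj(side,world(c,armpt(.235,0.0,th)))-[[268,173.5]],
     proj(side,world(c,armpt(*padpt(th,.05),th)))-[[270.5,165.5]],
     proj(side,world(c,[[.12,-.175,.07],[-.12,-.175,.07]]))-[[311,282.5],[216.5,279]]]
    r=np.vstack(r)
    if pr: print(np.round(r,1))
    return r.ravel()
s=least_squares(res,[.58,0,-.25,.6],loss="soft_l1"); print(s.x,s.cost); res(s.x,True)
E
```

```text
[ 0.57352893 -0.00511138 -0.26006557  0.72128907] 14.996147626165344
[[-0.8 -1.5]
 [ 2.8 -0.8]
 [ 1.1  2. ]
 [-1.9  0.6]
 [ 0.1 -0.5]
 [ 0.5 -0. ]
 [-2.8 -1.1]
 [-0.6  1. ]
 [-0.5 -2.8]
 [ 1.3  2. ]
 [-2.2 -0.3]]
```

```bash
python3 - <<'E'
from h import *
s=bot.state(); w=bot.read_camera("wrist"); V=np.array(w["view"]); c=-V[:3,:3].T@V[:3,3]
Rt=s["ee_rot"]; print("cam in tool",Rt.T@(c-s["ee_pos"]),"look in tool",Rt.T@(-V[2,:3]))
c=[.5735,-.0051,-.260]
for th in (.72,0):
  for pw in (0,.05,.24):
    print(th,pw,padpt(th,pw),world(c,armpt(*padpt(th,pw),th)))
  print("lens far",world(c,armpt(.29,.007,th)),world(c,armpt(.18,.007,th)))
Rz=R(-.26)
for sg in(1,-1):
  z=sg*Rz[:,0]; x=np.array([0,0,-1]); y=np.cross(z,x)
  Rn=np.c_[x,y,z]; D=Rt.T@Rn; print(sg,"y in world",y,"roll",np.arctan2(D[2,1],D[1,1]))
# target: above the pad
t=world(c,armpt(*padpt(.72,.05),.72))[0]; t[2]=.44
print(t, "tool shift cm",100*Rt.T@(t-s["ee_pos"]))
E
```

```text
cam in tool [-0.14690269  0.08370208 -0.00079376] look in tool [ 9.46279231e-01 -3.23349757e-01  7.42953576e-04]
0.72 0 [0.1235 0.0335] [[0.58872981 0.05215027 0.2566195 ]]
0.72 0.05 [0.12667866 0.02961973] [[0.58745769 0.04736826 0.25579824]]
0.72 0.24 [0.13689121 0.01355724] [[0.58276103 0.02971308 0.25045637]]
lens far [[ 0.55205743 -0.08570463  0.34648419]] [[ 0.57331764 -0.0057855   0.27395188]]
0 0 [0.1235 0.0335] [[0.57517102 0.00118153 0.1835    ]]
0 0.05 [0.12667866 0.02961973] [[ 0.57435385 -0.00189029  0.17961973]]
0 0.24 [0.13689121 0.01355724] [[ 0.5717284  -0.01175959  0.16355724]]
lens far [[ 0.53236711 -0.1597224   0.157     ]] [[ 0.56064597 -0.0534195   0.157     ]]
1 y in world [0.25708055 0.96638998 0.        ] roll -1.055014510961969
-1 y in world [-0.25708055 -0.96638998 -0.        ] roll 2.086578142627824
[0.58745769 0.04736826 0.44      ] tool shift cm [-21.29102863  58.03100556 -52.21102571]
```

```bash
python3 -m pendant '[{"xyz":[-3,0,0],"roll":-0.05},{"xyz":[-7,0,0],"roll":-0.15},{"xyz":[-11,0.5,-0.5],"roll":-0.25},{"xyz":[-15,2,-2],"roll":-0.35},{"xyz":[-18,4,-4],"roll":-0.45},{"xyz":[-20,7,-6],"roll":-0.55},{"xyz":[-21,10,-9],"roll":-0.65},{"xyz":[-21.5,13,-12],"roll":-0.75},{"xyz":[-21.5,16,-14.5],"roll":-0.85},{"xyz":[-21.5,19,-17],"roll":-0.95},{"xyz":[-21.5,22,-20],"roll":-1.0},{"xyz":[-21.5,25,-22.5],"roll":-1.055},{"xyz":[-21.5,28,-25],"roll":-1.055},{"xyz":[-21.5,31,-28],"roll":-1.055},{"xyz":[-21.5,34,-30.5],"roll":-1.055},{"xyz":[-21.5,37,-33],"roll":-1.055},{"xyz":[-21.5,40,-36],"roll":-1.055},{"xyz":[-21.5,42.5,-38.5],"roll":-1.055},{"xyz":[-21.5,44,-40],"roll":-1.055},{"xyz":[-21.5,45,-40.5],"roll":-1.055}]' 0 40
python3 - <<'E'
from h import *
s=bot.state();Rt=s["ee_rot"];print(np.round(Rt,3))
for t in ([.5875,.0474,.44],[.600,.096,.44]): print(100*Rt.T@(np.array(t)-s["ee_pos"]))
E
```

```text
time_s: 1.97
ee_pos: [0.4918, -0.0963, 0.4422]
ee_rot: [[0.0, 0.253, 0.967], [0.0, 0.967, -0.253], [-1.0, 0.001, 0.0]]
wrist_force: [0.1, -0.8, -0.2]
width: 0.0
[[ 0.     0.253  0.967]
 [ 0.     0.967 -0.253]
 [-1.     0.001  0.   ]]
[ 0.23407342 16.32795264  5.61959956]
[ 0.23672167 21.34608138  5.59775949]
```

```bash
python3 -m pendant '[{"xyz":[0,2,0.5],"roll":0},{"xyz":[0,5,1.5],"roll":0},{"xyz":[0,8,2.5],"roll":0},{"xyz":[0,11,3.8],"roll":0},{"xyz":[0,14,4.9],"roll":0},{"xyz":[0,16,5.6],"roll":0},{"xyz":[0,16.3,5.6],"roll":0},{"xyz":[0,16.3,5.6],"roll":0},{"xyz":[0,16.3,5.6],"roll":0}]'
python3 - <<'E'
from h import *
import cv2
print(bot.state()["wrist_force"])
w=bot.read_camera("wrist"); cv2.imwrite("pics/w1.png",w["image"][:,:,::-1])
np.savez("w1.npz",**{k:w[k] for k in w if k!="image"})
E
```

```text
time_s: 2.72
ee_pos: [0.5869, 0.0432, 0.4421]
ee_rot: [[-0.0, 0.258, 0.966], [-0.001, 0.966, -0.258], [-1.0, -0.001, -0.0]]
wrist_force: [-0.8, -0.7, -0.3]
width: -0.002
[-0.82523002 -0.69476171 -0.30446294]
```

View pics/w1.png

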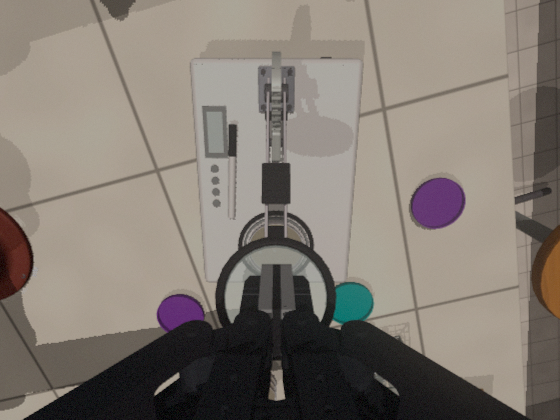

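The wrist view shows the pad at (276,183), spanning columns 262–290 and rows 163–203. The lens is about 119 px wide with its top edge at row 238, and the counter corners are at (192,59), (361,59), (348,283) and (206,283). The only lens arm is the one meant, so I'll refit with these points.

```bash
cat > fit.py <<'E'
from h import *
top=bot.read_camera("top"); side=bot.read_camera("side"); w=dict(np.load("w1.npz"))
cor=np.array([[.12,.175,.07],[.12,-.175,.07],[-.12,-.175,.07],[-.12,.175,.07]])
ct=np.array([[239.7,145.7],[357.1,180.2],[334.8,261.2],[215.6,226.2]])
def res(v,pr=False):
    c=v[:3];th=v[3];pw=v[4]
    pad=lambda d,up=0:[0,*armpt(*(padpt(th,pw)+d*np.array([np.cos(pw),-np.sin(pw)])),th)[1:]]
    lw=[armpt(.235,0,th)+[.055,0,0],armpt(.235,0,th)-[.055,0,0]]
    pl=proj(w,world(c,lw))
    r=[proj(top,world(c,cor))-ct,
     proj(top,world(c,[0,-.105,.076]))-[[323.5,214.3]],
     proj(top,world(c,armpt(.235,0.0,th)))-[[306.3,201.9]],
     proj(top,world(c,pad(0)))-[[267.6,192.4]],
     proj(side,world(c,armpt(.235,0.0,th)))-[[268,173.5]],
     proj(side,world(c,pad(0)))-[[270.5,165.5]],
     proj(w,world(c,cor))-[[361,59],[348,283],[206,283],[192,59]],
     proj(w,world(c,pad(-.021)))-[[276,163.5]],
     proj(w,world(c,pad(.021)))-[[276,203]],
     proj(w,world(c,armpt(.18,.007,th)))-[[276,238]],
     [[pl[0,0]-336,pl[1,0]-217]]]
    r=np.vstack(r)
    if pr: print(np.round(r,1))
    return np.r_[r.ravel(),(v[4]-.1)/.05*.5]
s=least_squares(res,[.58,0,-.25,.6,.1],loss="soft_l1"); print(s.x,s.cost); res(s.x,True)
E
python3 fit.py
```

```text
[ 0.57388626 -0.00615376 -0.25740135  0.72842356  0.11428335] 17.853620089492033
[[-0.6 -1.5]
 [ 3.1 -1.1]
 [ 1.6  1.7]
 [-1.4  0.7]
 [ 0.6 -0.8]
 [ 0.5 -0.4]
 [-0.1 -0.5]
 [-0.3  0.5]
 [-0.4 -0.9]
 [ 3.5 -0.7]
 [-0.   1.8]
 [-1.1  2.1]
 [-4.5 -0.3]
 [ 0.1 -0.3]
 [ 0.1  0.6]
 [ 0.2 -0.9]
 [-0.2 -0.2]]
```

```bash
cat > plan.py <<'E'
from h import *
c=[.5739,-.0062,-.2574]; h=.011; d0=.003
s=bot.state();Rt=s["ee_rot"]; p0=s["ee_pos"]
def tcp(th,pw,d=d0):
    q=padpt(th,pw)+d*np.array([np.cos(pw),-np.sin(pw)]); P=world(c,armpt(*q,th))[0]
    P[2]+=h*abs(np.tan(th-pw))+.025; return P
def show(th,pw,ex=0):
    P=tcp(th,pw);P[2]+=ex; print(th,pw,ex,P.round(4),(100*Rt.T@(P-p0)).round(2))
if __name__=="__main__":
    print(p0)
    show(.728,.114,.03);show(.728,.114)
    for pw in (.16,.2,.24): show(.728,pw)
    for th in np.arange(.7,-.06,-.05): show(round(th,2),.24)
E
python3 plan.py
```

```text
[0.58667068 0.04288258 0.44255184]
0.728 0.114 0.03 [0.5857 0.0387 0.3195] [ 1.23e+01 -4.30e-01  1.00e-02]
0.728 0.114 0 [0.5857 0.0387 0.2895] [ 1.53e+01 -4.30e-01  1.00e-02]
0.728 0.16 0 [0.5846 0.0343 0.2874] [ 1.551e+01 -8.800e-01  1.000e-02]
0.728 0.2 0 [0.5836 0.0306 0.2855] [ 1.57e+01 -1.27e+00  1.00e-02]
0.728 0.24 0 [0.5826 0.0269 0.2835] [ 1.591e+01 -1.650e+00  1.000e-02]
0.7 0.24 0 [0.5819 0.0241 0.2803] [ 1.622e+01 -1.930e+00  1.000e-02]
0.65 0.24 0 [0.5806 0.0194 0.2746] [ 1.679e+01 -2.420e+00  1.000e-02]
0.6 0.24 0 [0.5795 0.0149 0.2687] [17.39 -2.88  0.02]
0.55 0.24 0 [0.5784 0.0107 0.2625] [18.   -3.32  0.02]
0.5 0.24 0 [0.5773 0.0068 0.2562] [18.63 -3.72  0.02]
0.45 0.24 0 [0.5764 0.0032 0.2497] [19.28 -4.1   0.02]
0.4 0.24 0 [ 5.755e-01 -2.000e-04  2.430e-01] [19.95 -4.44  0.02]
0.35 0.24 0 [ 0.5747 -0.0032  0.2362] [ 2.063e+01 -4.760e+00  2.000e-02]
0.3 0.24 0 [ 0.574  -0.006   0.2292] [ 2.133e+01 -5.040e+00  2.000e-02]
0.25 0.24 0 [ 0.5733 -0.0084  0.2221] [ 2.204e+01 -5.300e+00  2.000e-02]
0.2 0.24 0 [ 0.5728 -0.0105  0.2158] [ 2.268e+01 -5.510e+00  2.000e-02]
0.15 0.24 0 [ 0.5723 -0.0123  0.2096] [ 2.33e+01 -5.70e+00  2.00e-02]
0.1 0.24 0 [ 0.5719 -0.0138  0.2033] [ 2.393e+01 -5.850e+00  2.000e-02]
0.05 0.24 0 [ 0.5716 -0.0149  0.1969] [ 2.456e+01 -5.970e+00  2.000e-02]
-0.0 0.24 0 [ 0.5714 -0.0157  0.1905] [ 2.52e+01 -6.05e+00  2.00e-02]
-0.05 0.24 0 [ 0.5713 -0.0161  0.1841] [ 2.584e+01 -6.090e+00  2.000e-02]
```

```bash
python3 -m pendant '[{"xyz":[2,-0.1,0],"roll":0},{"xyz":[5,-0.3,0],"roll":0},{"xyz":[8,-0.4,0],"roll":0},{"xyz":[10.5,-0.4,0],"roll":0},{"xyz":[12.3,-0.4,0],"roll":0},{"xyz":[13.5,-0.4,0],"roll":0},{"xyz":[14,-0.4,0],"roll":0},{"xyz":[14,-0.4,0],"roll":0},{"xyz":[14,-0.4,0],"roll":0}]'
python3 - <<'E'
from h import *
import cv2
w=bot.read_camera("wrist"); cv2.imwrite("pics/w2.png",w["image"][:,:,::-1])
t=bot.read_camera("side"); cv2.imwrite("pics/s2.png",cv2.resize(t["image"][100:300,180:360,::-1],None,fx=3,fy=3))
E
python3 plan.py | head -6
```

```text
time_s: 3.62
ee_pos: [0.5864, 0.04, 0.3035]
ee_rot: [[0.002, 0.258, 0.966], [-0.0, 0.966, -0.258], [-1.0, 0.0, 0.002]]
wrist_force: [-0.8, -0.1, 1.0]
width: 0.003
[0.58680321 0.04014482 0.30429934]
0.728 0.114 0.03 [0.5857 0.0387 0.3195] [-1.52 -0.17 -0.06]
0.728 0.114 0 [0.5857 0.0387 0.2895] [ 1.48 -0.17 -0.07]
0.728 0.16 0 [0.5846 0.0343 0.2874] [ 1.68 -0.62 -0.07]
0.728 0.2 0 [0.5836 0.0306 0.2855] [ 1.88 -1.01 -0.07]
0.728 0.24 0 [0.5826 0.0269 0.2835] [ 2.08 -1.39 -0.07]
```

View pics/w2.png

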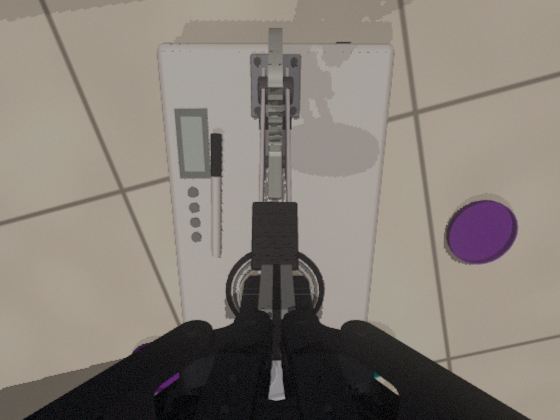

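View pics/s2.png

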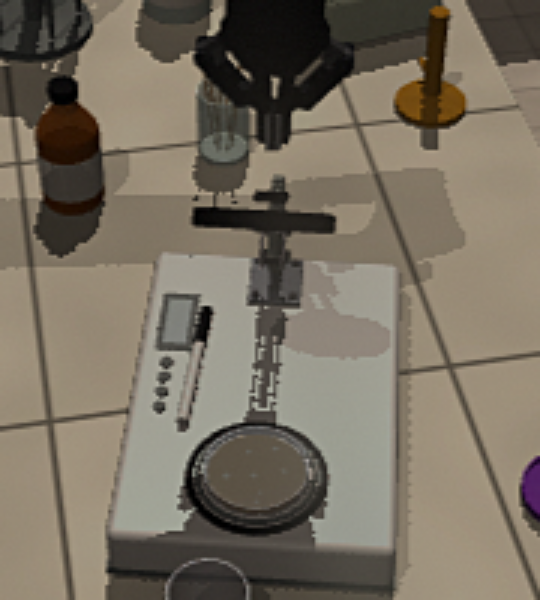

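The fingertips line up with the pad: columns 276 and 275. Pressing now, slowly.

```bash
python3 -m pendant '[{"xyz":[0.6,-0.1,0],"roll":0},{"xyz":[1.1,-0.15,0],"roll":0},{"xyz":[1.35,-0.2,0],"roll":0},{"xyz":[1.45,-0.3,0],"roll":0},{"xyz":[1.55,-0.5,0],"roll":0},{"xyz":[1.65,-0.7,0],"roll":0},{"xyz":[1.75,-0.9,0],"roll":0},{"xyz":[1.75,-0.9,0],"roll":0}]'
python3 - <<'E'
from h import *
import cv2
print(bot.state()["wrist_force"])
w=bot.read_camera("wrist"); cv2.imwrite("pics/w3.png",w["image"][:,:,::-1])
t=bot.read_camera("side"); cv2.imwrite("pics/s3.png",cv2.resize(t["image"][130:230,220:320,::-1],None,fx=5,fy=5))
E
python3 plan.py | head -8
```

```text
time_s: 4.38
ee_pos: [0.5836, 0.0312, 0.2844]
ee_rot: [[-0.0, 0.257, 0.966], [-0.0, 0.966, -0.257], [-1.0, -0.0, -0.0]]
wrist_force: [-0.6, -0.2, 0.6]
width: 0.001
[-0.55011666 -0.17904542  0.58773926]
[0.58371535 0.03147281 0.28472078]
0.728 0.114 0.03 [0.5857 0.0387 0.3195] [-3.48  0.75  0.01]
0.728 0.114 0 [0.5857 0.0387 0.2895] [-0.48  0.75  0.01]
0.728 0.16 0 [0.5846 0.0343 0.2874] [-0.27  0.3   0.01]
0.728 0.2 0 [0.5836 0.0306 0.2855] [-0.08 -0.09  0.01]
0.728 0.24 0 [0.5826 0.0269 0.2835] [ 0.13 -0.47  0.01]
0.7 0.24 0 [0.5819 0.0241 0.2803] [ 0.44 -0.76  0.01]
0.65 0.24 0 [0.5806 0.0194 0.2746] [ 1.01 -1.25  0.01]
```

View pics/w3.png

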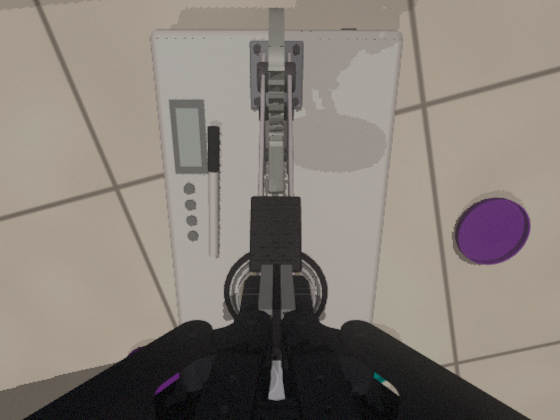

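View pics/s3.png

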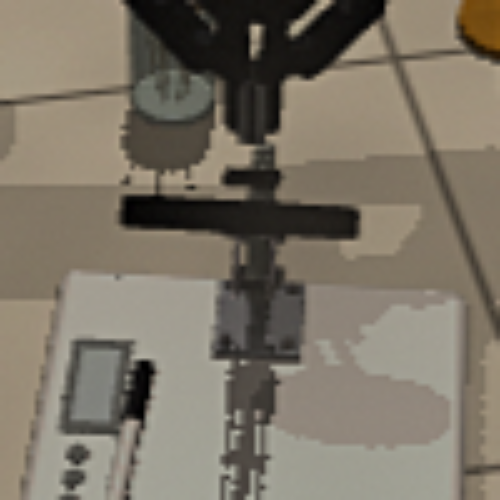

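```bash
python3 - <<'E'
from h import *
s=bot.state(); w=bot.read_camera("wrist"); sd=bot.read_camera("side")
for L in (0,.006,.012,.018,.025):
    P=s["ee_pos"]+s["ee_rot"]@[L,0,0]
    print(L,proj(w,P).round(1),proj(sd,P).round(1), proj(sd,P+s["ee_rot"]@[0,-.011,0]).round(1), proj(w,P+s["ee_rot"]@[0,.011,0]).round(1))
c=[.5739,-.0062,-.2574]
P=padpt(.728,.114)
for d in(-.021,0,.021):
    q=world(c,armpt(*(P+d*np.array([np.cos(.114),-np.sin(.114)])),.728));print(d,q,proj(w,q),proj(sd,q))
E
```

```text
0 [[276.  278.4]] [[269.9 158. ]] [[269.6 160.9]] [[276.  257.3]]
0.006 [[276.  272.2]] [[269.9 159.9]] [[269.6 162.8]] [[276.  251.7]]
0.012 [[276.  266.3]] [[269.8 161.8]] [[269.6 164.6]] [[276.  246.4]]
0.018 [[276.  260.9]] [[269.8 163.6]] [[269.5 166.5]] [[276.  241.4]]
0.025 [[276.  254.9]] [[269.8 165.8]] [[269.5 168.7]] [[276. 236.]]
-0.021 [[0.59070954 0.05765644 0.24294145]] [[276.11539681 197.67454313]] [[270.45522636 163.92982735]]
0 [[0.58634006 0.04105757 0.25504042]] [[276.16016766 234.47049308]] [[270.07392431 164.64860286]]
0.021 [[0.58197058 0.0244587  0.26713939]] [[276.20779103 273.61085177]] [[269.67988213 165.39139422]]
```

No contact yet. In both views the fingertips sit higher than the stated 25 mm would put them, roughly 30 mm higher. I'll feel down gradually over the pad.

```bash
python3 -m pendant '[{"xyz":[0.3,0.3,0],"roll":0},{"xyz":[0.6,0.6,0],"roll":0},{"xyz":[0.9,0.6,0],"roll":0},{"xyz":[1.2,0.6,0],"roll":0},{"xyz":[1.5,0.6,0],"roll":0},{"xyz":[1.5,0.6,0],"roll":0}]'
python3 - <<'E'
from h import *
import cv2
print(bot.state()["wrist_force"])
w=bot.read_camera("wrist"); a=w["image"][150:350,170:380,::-1]
t=bot.read_camera("side"); b=t["image"][130:230,220:320,::-1]
cv2.imwrite("pics/c4.png",np.hstack([cv2.resize(a,(420,400)),cv2.resize(b,(380,400))[:,:370]]))
E
```

```text
time_s: 5.08
ee_pos: [0.5848, 0.0374, 0.2684]
ee_rot: [[-0.002, 0.257, 0.966], [0.0, 0.966, -0.257], [-1.0, -0.0, -0.002]]
wrist_force: [0.4, 0.6, 0.1]
width: -0.001
[0.39872757 0.61104396 0.05626829]
```

View pics/c4.png

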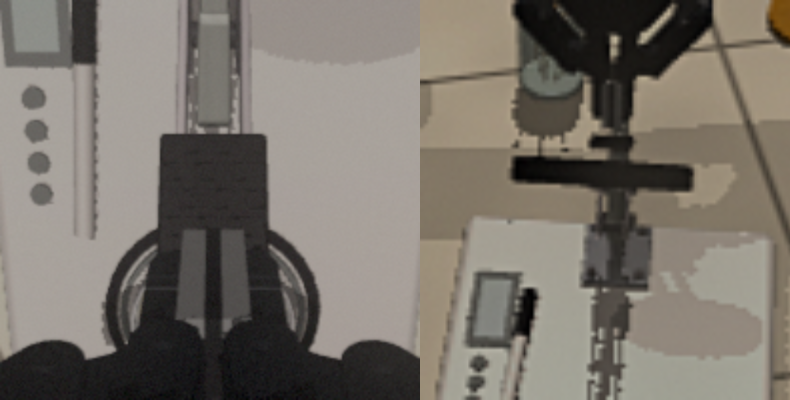

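The side view still shows a gap of about 3 px, roughly 9 mm. Continuing in small steps.

```bash
for i in 1; do python3 -m pendant '[{"xyz":[0.25,0,0],"roll":0},{"xyz":[0.5,0,0],"roll":0},{"xyz":[0.7,0,0],"roll":0},{"xyz":[0.7,0,0],"roll":0}]'; done
```

```text
time_s: 5.52
ee_pos: [0.585, 0.0374, 0.2619]
ee_rot: [[-0.001, 0.257, 0.966], [0.0, 0.966, -0.257], [-1.0, -0.0, -0.001]]
wrist_force: [-0.1, 0.5, -0.1]
width: 0.0
```

```bash
python3 -m pendant '[{"xyz":[0.15,0,0],"roll":0},{"xyz":[0.3,0,0],"roll":0},{"xyz":[0.3,0,0],"roll":0}]'
```

```text
time_s: 5.77
ee_pos: [0.5853, 0.0374, 0.2595]
ee_rot: [[0.0, 0.257, 0.966], [0.0, 0.966, -0.257], [-1.0, 0.0, 0.0]]
wrist_force: [0.1, 0.8, 0.1]
width: -0.0
```

```bash
python3 -m pendant '[{"xyz":[0.15,0,0],"roll":0},{"xyz":[0.3,0,0],"roll":0},{"xyz":[0.3,0,0],"roll":0}]'; python3 - <<'E'
from h import *
import cv2
print(bot.state()["wrist_force"])
w=bot.read_camera("wrist"); a=w["image"][150:350,170:380,::-1]
t=bot.read_camera("side"); b=t["image"][130:230,220:320,::-1]
cv2.imwrite("pics/c5.png",np.hstack([cv2.resize(a,(420,400)),cv2.resize(b,(380,400))[:,:370]]))
E
```

```text
time_s: 6.02
ee_pos: [0.5856, 0.0374, 0.2573]
ee_rot: [[0.001, 0.257, 0.966], [-0.0, 0.966, -0.257], [-1.0, 0.0, 0.001]]
wrist_force: [-0.5, 0.6, 3.2]
width: 0.002
[-0.52073757  0.58064699  3.1786995 ]
```

View pics/c5.png

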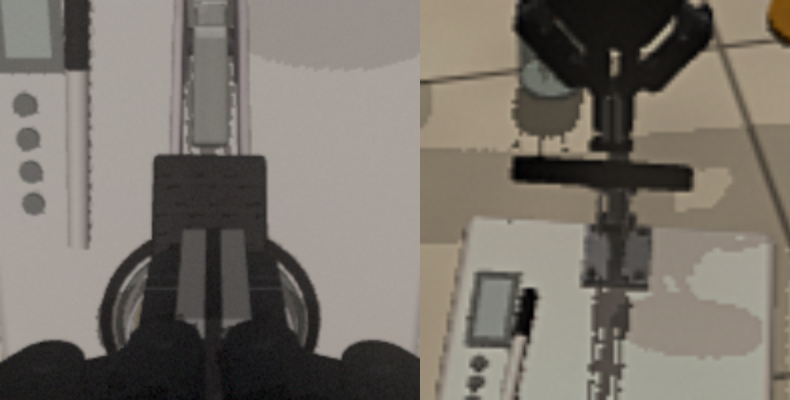

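Contact at about 3 N, with TCP z 0.2573, so the effective tip is 32 mm higher than assumed. Recomputing the arc with that.

```bash
sed -i 's/+\.025; return/-.007; return/; s/d0=.003/d0=.001/' plan.py; sed -i 's/for pw in (.16,.2,.24)/for pw in (.14,.16,.18,.2,.22,.24)/' plan.py; python3 plan.py
```

```text
[0.58562571 0.03740704 0.25729705]
0.728 0.114 0.03 [0.5861 0.0403 0.2864] [-2.91  0.29 -0.02]
0.728 0.114 0 [0.5861 0.0403 0.2564] [ 0.09  0.29 -0.02]
0.728 0.14 0 [0.5855 0.0378 0.2553] [ 0.2   0.04 -0.02]
0.728 0.16 0 [0.585  0.0359 0.2544] [ 0.29 -0.16 -0.02]
0.728 0.18 0 [0.5845 0.0341 0.2535] [ 0.38 -0.35 -0.02]
0.728 0.2 0 [0.584  0.0322 0.2525] [ 0.48 -0.54 -0.02]
0.728 0.22 0 [0.5835 0.0304 0.2515] [ 0.58 -0.73 -0.02]
0.728 0.24 0 [0.5831 0.0286 0.2505] [ 0.68 -0.92 -0.02]
0.7 0.24 0 [0.5823 0.0258 0.2475] [ 0.98 -1.2  -0.02]
0.65 0.24 0 [0.5811 0.0212 0.2418] [ 1.55 -1.69 -0.02]
0.6 0.24 0 [0.5799 0.0168 0.236 ] [ 2.13 -2.14 -0.02]
0.55 0.24 0 [0.5788 0.0126 0.2299] [ 2.74 -2.57 -0.02]
0.5 0.24 0 [0.5778 0.0087 0.2237] [ 3.36 -2.98 -0.02]
0.45 0.24 0 [0.5769 0.0051 0.2173] [ 4.   -3.35 -0.02]
0.4 0.24 0 [0.576  0.0017 0.2107] [ 4.66 -3.7  -0.02]
0.35 0.24 0 [ 0.5752 -0.0013  0.204 ] [ 5.33 -4.01 -0.02]
0.3 0.24 0 [ 0.5745 -0.004   0.1971] [ 6.02 -4.29 -0.02]
0.25 0.24 0 [ 0.5738 -0.0065  0.1901] [ 6.72 -4.55 -0.02]
0.2 0.24 0 [ 0.5733 -0.0086  0.1839] [ 7.34 -4.76 -0.02]
0.15 0.24 0 [ 0.5728 -0.0104  0.1778] [ 7.95 -4.95 -0.02]
0.1 0.24 0 [ 0.5724 -0.0119  0.1716] [ 8.57 -5.1  -0.02]
0.05 0.24 0 [ 0.5721 -0.013   0.1653] [ 9.2  -5.22 -0.02]
-0.0 0.24 0 [ 0.5719 -0.0138  0.159 ] [ 9.83 -5.31 -0.02]
-0.05 0.24 0 [ 0.5718 -0.0143  0.1527] [10.46 -5.35 -0.02]
```

```bash
python3 -m pendant '[{"xyz":[0.2,0,0],"roll":0},{"xyz":[0.3,-0.15,0],"roll":0},{"xyz":[0.4,-0.35,0],"roll":0},{"xyz":[0.5,-0.55,0],"roll":0},{"xyz":[0.6,-0.75,0],"roll":0},{"xyz":[0.65,-0.85,0],"roll":0},{"xyz":[0.65,-0.85,0],"roll":0}]'; python3 - <<'E'
from h import *
import cv2
print(bot.state()["wrist_force"])
w=bot.read_camera("wrist"); a=w["image"][150:350,170:380,::-1]
t=bot.read_camera("side"); b=t["image"][130:230,220:320,::-1]
cv2.imwrite("pics/c6.png",np.hstack([cv2.resize(a,(420,400)),cv2.resize(b,(380,400))[:,:370]]))
E
```

```text
time_s: 6.7
ee_pos: [0.5836, 0.029, 0.2515]
ee_rot: [[0.002, 0.257, 0.966], [0.0, 0.966, -0.257], [-1.0, 0.001, 0.002]]
wrist_force: [0.1, 0.1, 6.0]
width: 0.001
[0.05543652 0.1441103  5.96478016]
```

View pics/c6.png

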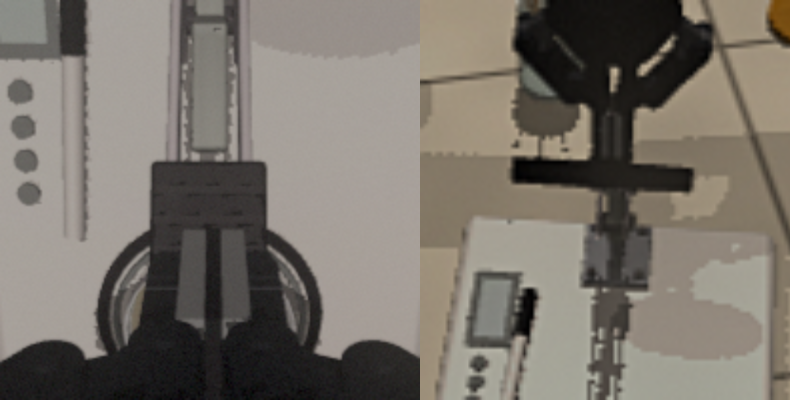

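```bash
python3 plan.py | tail -17; python3 -m pendant '[{"xyz":[0.2,-0.2,0],"roll":0},{"xyz":[0.4,-0.4,0],"roll":0},{"xyz":[0.6,-0.6,0],"roll":0},{"xyz":[0.8,-0.75,0],"roll":0},{"xyz":[0.9,-0.85,0],"roll":0},{"xyz":[0.9,-0.85,0],"roll":0}]'; python3 - <<'E'
from h import *
import cv2
print(bot.state()["wrist_force"])
w=bot.read_camera("wrist"); a=w["image"][150:350,170:380,::-1]
t=bot.read_camera("side"); b=t["image"][130:230,220:320,::-1]
cv2.imwrite("pics/c7.png",np.hstack([cv2.resize(a,(420,400)),cv2.resize(b,(380,400))[:,:370]]))
E
```

```text
0.728 0.24 0 [0.5831 0.0286 0.2505] [ 0.1  -0.06 -0.04]
0.7 0.24 0 [0.5823 0.0258 0.2475] [ 0.41 -0.34 -0.04]
0.65 0.24 0 [0.5811 0.0212 0.2418] [ 0.97 -0.82 -0.04]
0.6 0.24 0 [0.5799 0.0168 0.236 ] [ 1.56 -1.28 -0.04]
0.55 0.24 0 [0.5788 0.0126 0.2299] [ 2.16 -1.71 -0.04]
0.5 0.24 0 [0.5778 0.0087 0.2237] [ 2.78 -2.12 -0.04]
0.45 0.24 0 [0.5769 0.0051 0.2173] [ 3.42 -2.49 -0.04]
0.4 0.24 0 [0.576  0.0017 0.2107] [ 4.08 -2.84 -0.04]
0.35 0.24 0 [ 0.5752 -0.0013  0.204 ] [ 4.75 -3.15 -0.04]
0.3 0.24 0 [ 0.5745 -0.004   0.1971] [ 5.44 -3.43 -0.04]
0.25 0.24 0 [ 0.5738 -0.0065  0.1901] [ 6.14 -3.69 -0.04]
0.2 0.24 0 [ 0.5733 -0.0086  0.1839] [ 6.76 -3.9  -0.04]
0.15 0.24 0 [ 0.5728 -0.0104  0.1778] [ 7.38 -4.09 -0.04]
0.1 0.24 0 [ 0.5724 -0.0119  0.1716] [ 8.   -4.24 -0.04]
0.05 0.24 0 [ 0.5721 -0.013   0.1653] [ 8.62 -4.36 -0.04]
-0.0 0.24 0 [ 0.5719 -0.0138  0.159 ] [ 9.25 -4.44 -0.05]
-0.05 0.24 0 [ 0.5718 -0.0143  0.1527] [ 9.88 -4.49 -0.05]
time_s: 7.3
ee_pos: [0.5813, 0.0207, 0.2424]
ee_rot: [[0.002, 0.257, 0.966], [-0.0, 0.966, -0.257], [-1.0, -0.0, 0.002]]
wrist_force: [-1.0, 0.1, 6.5]
width: 0.0
[-1.04837616  0.13569239  6.53544273]
```

View pics/c7.png

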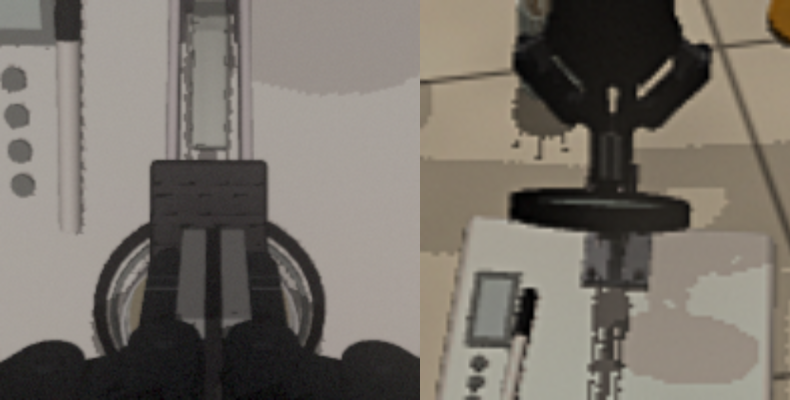

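The arm is coming down cleanly at about 6.5 N. The lens moved from v≈172 to about 182 in the side view. Continuing.

```bash
python3 -m pendant '[{"xyz":[0.2,-0.17,0],"roll":0},{"xyz":[0.45,-0.37,0],"roll":0},{"xyz":[0.75,-0.58,0],"roll":0},{"xyz":[1.05,-0.79,0],"roll":0},{"xyz":[1.35,-1.0,0],"roll":0},{"xyz":[1.65,-1.2,0],"roll":0},{"xyz":[1.95,-1.4,0],"roll":0},{"xyz":[2.25,-1.57,0],"roll":0},{"xyz":[2.45,-1.67,0],"roll":0}]'; python3 plan.py | tail -11;  python3 - <<'E'
from h import *
import cv2
w=bot.read_camera("wrist"); a=w["image"][150:350,170:380,::-1]
t=bot.read_camera("side"); b=t["image"][130:230,220:320,::-1]
cv2.imwrite("pics/c8.png",np.hstack([cv2.resize(a,(420,400)),cv2.resize(b,(380,400))[:,:370]]))
E
```

```text
time_s: 8.15
ee_pos: [0.5769, 0.004, 0.2179]
ee_rot: [[0.001, 0.257, 0.966], [-0.002, 0.966, -0.257], [-1.0, -0.001, 0.002]]
wrist_force: [-1.5, -2.1, 7.5]
width: -0.0
0.45 0.24 0 [0.5769 0.0051 0.2173] [ 0.06  0.11 -0.03]
0.4 0.24 0 [0.576  0.0017 0.2107] [ 0.72 -0.24 -0.03]
0.35 0.24 0 [ 0.5752 -0.0013  0.204 ] [ 1.39 -0.55 -0.03]
0.3 0.24 0 [ 0.5745 -0.004   0.1971] [ 2.08 -0.83 -0.03]
0.25 0.24 0 [ 0.5738 -0.0065  0.1901] [ 2.78 -1.08 -0.03]
0.2 0.24 0 [ 0.5733 -0.0086  0.1839] [ 3.4  -1.3  -0.03]
0.15 0.24 0 [ 0.5728 -0.0104  0.1778] [ 4.01 -1.49 -0.03]
0.1 0.24 0 [ 0.5724 -0.0119  0.1716] [ 4.63 -1.64 -0.03]
0.05 0.24 0 [ 0.5721 -0.013   0.1653] [ 5.26 -1.75 -0.03]
-0.0 0.24 0 [ 0.5719 -0.0138  0.159 ] [ 5.89 -1.84 -0.03]
-0.05 0.24 0 [ 0.5718 -0.0143  0.1527] [ 6.52 -1.89 -0.03]
```

View pics/c8.png

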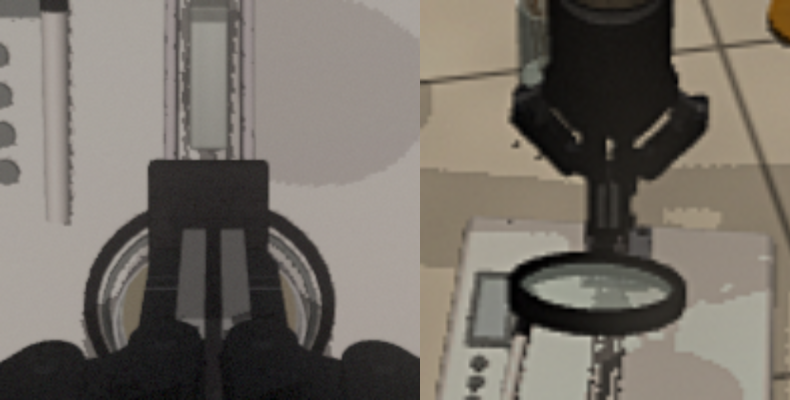

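Past the 0.59 tooth with force around 7.5 N and the pad still under the tips. Continuing.

```bash
python3 -m pendant '[{"xyz":[0.3,-0.05,0],"roll":0},{"xyz":[0.7,-0.22,0],"roll":0},{"xyz":[1.05,-0.38,0],"roll":0},{"xyz":[1.4,-0.53,0],"roll":0},{"xyz":[1.75,-0.68,0],"roll":0},{"xyz":[2.1,-0.82,0],"roll":0},{"xyz":[2.45,-0.95,0],"roll":0},{"xyz":[2.8,-1.07,0],"roll":0},{"xyz":[3.1,-1.18,0],"roll":0},{"xyz":[3.4,-1.28,0],"roll":0},{"xyz":[3.7,-1.38,0],"roll":0},{"xyz":[3.9,-1.45,0],"roll":0}]'; python3 plan.py | tail -5;  python3 - <<'E'
from h import *
import cv2
w=bot.read_camera("wrist"); a=w["image"][150:350,170:380,::-1]
t=bot.read_camera("side"); b=t["image"][130:230,220:320,::-1]
cv2.imwrite("pics/c9.png",np.hstack([cv2.resize(a,(420,400)),cv2.resize(b,(380,400))[:,:370]]))
E
```

```text
time_s: 9.25
ee_pos: [0.5732, -0.0106, 0.1787]
ee_rot: [[0.001, 0.258, 0.966], [-0.003, 0.966, -0.258], [-1.0, -0.003, 0.002]]
wrist_force: [-2.4, -3.8, 6.5]
width: 0.002
0.15 0.24 0 [ 0.5728 -0.0104  0.1778] [ 0.1   0.01 -0.04]
0.1 0.24 0 [ 0.5724 -0.0119  0.1716] [ 0.72 -0.14 -0.04]
0.05 0.24 0 [ 0.5721 -0.013   0.1653] [ 1.34 -0.25 -0.04]
-0.0 0.24 0 [ 0.5719 -0.0138  0.159 ] [ 1.97 -0.33 -0.04]
-0.05 0.24 0 [ 0.5718 -0.0143  0.1527] [ 2.6  -0.38 -0.04]
```

View pics/c9.png

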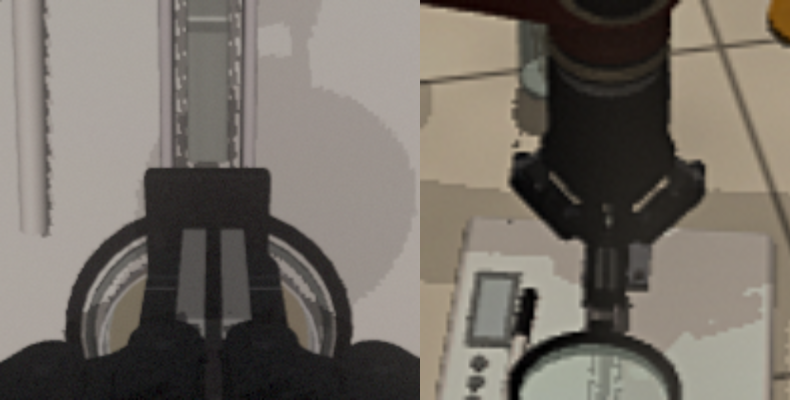

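```bash
python3 -m pendant '[{"xyz":[0.25,-0.1,0],"roll":0},{"xyz":[0.5,-0.2,0],"roll":0},{"xyz":[0.75,-0.27,0],"roll":0},{"xyz":[1.0,-0.33,0],"roll":0},{"xyz":[1.25,-0.38,0],"roll":0},{"xyz":[1.45,-0.42,0],"roll":0},{"xyz":[1.6,-0.44,0],"roll":0},{"xyz":[1.6,-0.44,0],"roll":0}]'
```

```text
time_s: 10.02
ee_pos: [0.5722, -0.0138, 0.1622]
ee_rot: [[0.001, 0.257, 0.966], [-0.001, 0.966, -0.257], [-1.0, -0.0, 0.001]]
wrist_force: [0.1, -0.1, 4.4]
width: -0.004
```

```bash
python3 -m pendant '[{"xyz":[0.1,0,0],"roll":0},{"xyz":[0.2,0,0],"roll":0},{"xyz":[0.2,0,0],"roll":0}]'
```

```text
time_s: 10.27
ee_pos: [0.5722, -0.014, 0.1604]
ee_rot: [[0.001, 0.257, 0.966], [-0.001, 0.966, -0.257], [-1.0, -0.001, 0.002]]
wrist_force: [-0.2, -1.7, 5.4]
width: -0.001
```

```bash
python3 -m pendant '[{"xyz":[0.1,0,0],"roll":0},{"xyz":[0.2,0,0],"roll":0},{"xyz":[0.2,0,0],"roll":0}]';  python3 - <<'E'
from h import *
import cv2
w=bot.read_camera("wrist"); a=w["image"][150:350,170:380,::-1]
t=bot.read_camera("side"); b=t["image"][150:300,200:342,::-1]
cv2.imwrite("pics/c10.png",np.hstack([cv2.resize(a,(420,400)),cv2.resize(b,(380,400))[:,:370]]))
E
```

```text
time_s: 10.52
ee_pos: [0.5724, -0.0141, 0.16]
ee_rot: [[0.001, 0.257, 0.966], [-0.002, 0.966, -0.257], [-1.0, -0.001, 0.002]]
wrist_force: [-3.2, -1.7, 11.7]
width: 0.001
```

View pics/c10.png

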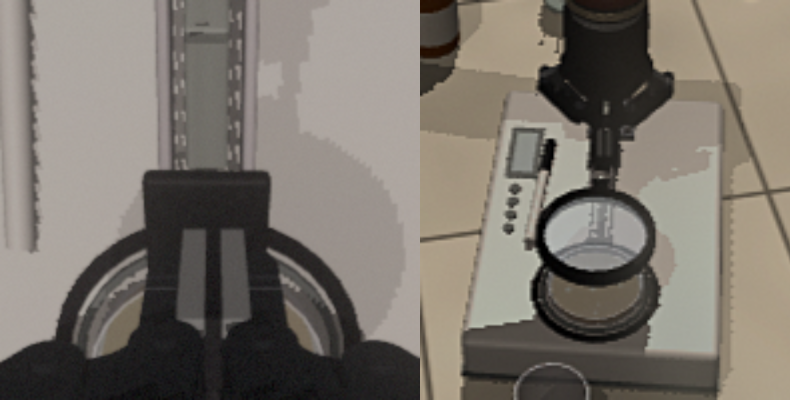

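```bash
python3 -m pendant '[{"xyz":[0.05,0,0],"roll":0},{"xyz":[0.05,0,0],"roll":0},{"xyz":[0.05,0,0],"roll":0}]'; python3 - <<'E'
from h import *
c=[.5739,-.0062,-.2574]; sd=bot.read_camera("side")
for th in (0,.02,.04,.08): print(th,proj(sd,world(c,armpt(.235,0,th))),proj(sd,world(c,[armpt(.235,.007,th)+[.055,0,0],armpt(.235,.007,th)-[.055,0,0]])).round(1).tolist())
E
```

```text
time_s: 10.87
ee_pos: [0.5724, -0.0142, 0.1598]
ee_rot: [[0.002, 0.257, 0.966], [-0.002, 0.966, -0.257], [-1.0, -0.001, 0.002]]
wrist_force: [-4.1, -1.7, 12.2]
width: 0.0
0 [[265.63859092 238.65474498]] [[288.4, 238.0], [243.0, 235.5]]
0.02 [[265.64693477 237.35493662]] [[288.4, 236.6], [243.0, 234.2]]
0.04 [[265.65802778 236.0196455 ]] [[288.5, 235.2], [242.9, 232.8]]
0.08 [[265.68852049 233.24458693]] [[288.7, 232.3], [242.8, 229.9]]
```

The arm is home: the lens is at (265.8,238.1) against a predicted (265.6,238.7), and force rises with no motion. Letting go slowly along the pad's return arc, then up and away.

```bash
python3 -m pendant '[{"xyz":[-0.2,0.05,0],"roll":0},{"xyz":[-0.4,0.2,0],"roll":0},{"xyz":[-0.7,0.4,0],"roll":0},{"xyz":[-1.0,0.6,0],"roll":0},{"xyz":[-1.3,0.8,0],"roll":0},{"xyz":[-1.6,1.0,0],"roll":0},{"xyz":[-2.0,1.2,0],"roll":0},{"xyz":[-2.5,1.3,0],"roll":0},{"xyz":[-3.2,1.3,0],"roll":0},{"xyz":[-4.5,1.3,0],"roll":0},{"xyz":[-6.5,1.3,0],"roll":0},{"xyz":[-9,1.3,0],"roll":0},{"xyz":[-12,1.3,0],"roll":0},{"xyz":[-15,1.3,0],"roll":0},{"xyz":[-18,1.3,0],"roll":0},{"xyz":[-20,1.3,0],"roll":0},{"xyz":[-20,1.3,0],"roll":0},{"xyz":[-20,1.3,0],"roll":0}]'; python3 - <<'E'
from h import *
import cv2
print(bot.state()["wrist_force"])
w=bot.read_camera("wrist"); cv2.imwrite("pics/w11.png",w["image"][:,:,::-1])
np.savez("w11.npz",**{k:w[k] for k in w if k!="image"})
t=bot.read_camera("side"); cv2.imwrite("pics/s11.png",cv2.resize(t["image"][150:300,190:340,::-1],None,fx=4,fy=4,interpolation=2))
c=[.5739,-.0062,-.2574]
for th in (0,.03):
  print(th,proj(t,world(c,armpt(.235,0,th))),proj(w,world(c,armpt(.18,.007,th))))
  for pw in (0,.05,.24):
    P=padpt(th,pw); print(pw,[proj(cam,world(c,armpt(*(P+d*np.array([np.cos(pw),-np.sin(pw)])),th))).round(1).tolist() for cam in (w,t) for d in(-.021,.021)])
E
```

```text
time_s: 12.42
ee_pos: [0.5754, -0.0007, 0.3591]
ee_rot: [[0.003, 0.257, 0.966], [-0.0, 0.966, -0.257], [-1.0, 0.001, 0.003]]
wrist_force: [0.4, -0.3, -1.1]
width: 0.002
[ 0.38596455 -0.34827357 -1.05522061]
0 [[265.63859092 238.65474498]] [[275.49079246 228.59854881]]
0 [[[275.4, 161.2]], [[275.5, 204.5]], [[269.3, 191.3]], [[268.2, 202.8]]]
0.05 [[[275.4, 164.1]], [[275.5, 206.0]], [[269.2, 193.0]], [[268.1, 205.0]]]
0.24 [[[275.4, 172.5]], [[275.5, 208.9]], [[268.9, 199.3]], [[267.8, 213.3]]]
0.03 [[265.65213663 236.69169692]] [[275.49599086 230.25286734]]
0 [[[275.4, 160.7]], [[275.5, 204.9]], [[269.3, 190.2]], [[268.2, 201.2]]]
0.05 [[[275.4, 163.7]], [[275.5, 206.6]], [[269.2, 191.8]], [[268.1, 203.5]]]
0.24 [[[275.4, 172.7]], [[275.5, 210.0]], [[268.9, 198.1]], [[267.8, 211.9]]]
```

View pics/w11.png

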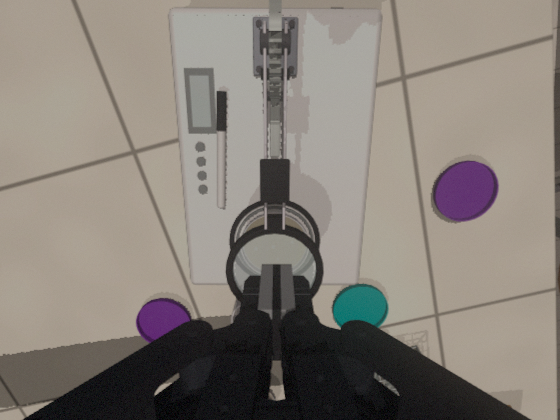

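View pics/s11.png

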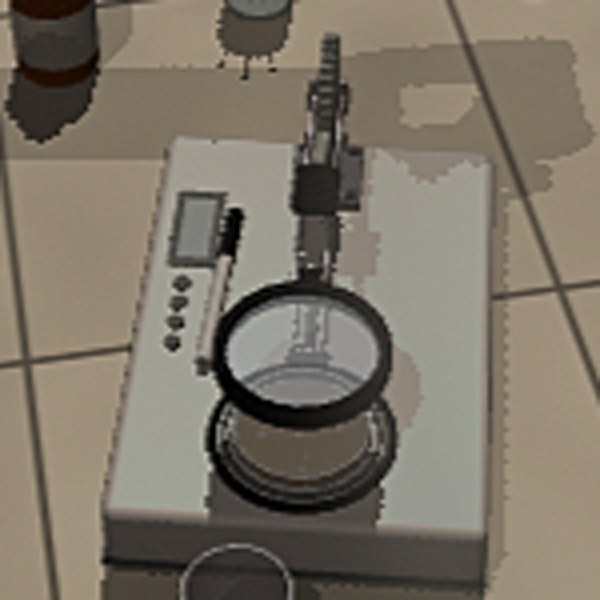

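The pad is back up: rows 159–203 in the wrist view against 161–204 predicted for pawl 0, and v 191–203 in the side view against 191–203 predicted. The lens centre is at v≈238.2, as at home, and the dish and marker have not moved. The gripper is clear, so I'm handing in.

```bash
python3 -c "
from cell import bot
print(bot.state()['qvel'].round(2)); print(bot.hand_in())"
```

```text
[-0.01  0.68  1.2  -0.08 -0.05  0.02]
the job is handed in; nothing more can be done
None
```

The magnifier arm is down on its stop with the lens over the dish, and the job was handed in at about 12.5 s; I don't know the verdict. I pressed the release pad with the shut fingertips and pushed the arm down its arc past the teeth. I then let the pad rise and lifted clear.

- **Arm home:** in the side view the lens centre sits at v≈238.2 px, against 238.7 predicted for level. On the stop, force rose with no further movement.
- **Forces:** pushing took roughly 4–8 N, and the highest reading was about 13 N in total at the stop.
- **Pawl sprung back:** the pad matches the pawl-at-0 prediction within 2 px in both the wrist and side views.
- **Clear of everything:** the gripper ended well above the arm, with wrist force about 1 N. The dish and marker look unmoved; I compared no other objects after the push.
- **Disagreement:** the fingertips reached the pad about 32 mm lower in TCP height than the stated 25 mm tip length implied. I found the pad by feel and re-planned the push from that contact.

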